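# Load the vial tray into the sampler and drop its retaining bar

### The job

Slide the loaded vial tray along the sampler's loading plate into the slotted bay until it is fully home against the back stop, keeping every vial standing in its well. Then swing the lever on the side of the sampler's head all the way down, so that the retaining bar drops in front of the vials. Do not knock over or shove aside the tube, the dish and the jar standing on the bench.

Things in the scene. Friction and masses are not known exactly. Their poses are not given: they have to be found in the camera images.
- sampler: Bench sampler, fixed: dark steel loading plate, aluminium rails, grey head posts, low white housing behind. Origin on the bench under the bay's mouth; x points into the bay (away from the robot), y left, z up. Plate: x = -220 to 250 mm, y +-125, top at z = 12. Back stop face at x = 110 mm. Housing x = 120 to 245, y +-115 mm, 70 mm high.
- bay_mouth (a point): Middle of the bay's mouth on the plate's top, sampler axes. Rails run 112 mm inward from here, 16 mm high, 105 mm apart inside; inward lips 4 mm wide hang over their slots, 10 mm above the plate. Flared guides, 16 mm high, open from 105 mm apart here to about 140 mm apart 38 mm in front. Rails and guides are slick.
- bay_home (a point): Point on the plate's top where the tray's origin lies when it is fully home against the back stop: 35 mm inside the mouth, on the centre line, 12 mm above the bench. Sampler axes. The tray's front then stands 40 mm out of the mouth.
- head_shaft (a point): Middle of the cross shaft, sampler x = 55, y = 0, z = 97 mm, between two posts (x = 36 to 96, y = +-66 to +-82, up to z = 112 mm). An 80 mm wide steel retaining bar hangs on it: lever up, it points to the robot (tip at x = 10, z = 90 mm), clear of the vials; lever down, it bars the bay in front of the vials (tip at z = 57 mm).
- tray: White plastic vial tray, loose, 0.2 to 0.4 kg plus vials, on the plate before the bay, up to 15 mm off line, 0.15 rad askew. Origin: centre of underside; x to its rear (enters the bay). Base 150 x 100 x 6 mm, rear corners rounded; its edges run in the slots. Front wall to push on: x = -75 to -67, 86 mm wide, top 37 mm up, smooth. Block of 6 wells: x = 10 to 71, 83 mm wide, 26 high. Slides easily.
- vial1: Amber vial with white cap, 20 mm diameter, 50 mm tall, loose, standing 20 mm deep in a well of the tray, its top 56 mm above the tray's underside. Origin at the centre of its underside, z up. Its place in the tray: x = 27, y = -27 mm, z = 6 mm.
- vial2: Amber vial with white cap, 20 mm diameter, 50 mm tall, loose, standing 20 mm deep in a well of the tray, its top 56 mm above the tray's underside. Origin at the centre of its underside, z up. Its place in the tray: x = 27, y = 27 mm, z = 6 mm.
- vial3: Amber vial with white cap, 20 mm diameter, 50 mm tall, loose, standing 20 mm deep in a well of the tray, its top 56 mm above the tray's underside. Origin at the centre of its underside, z up. Its place in the tray: x = 54, y = 0 mm, z = 6 mm.
- vial4: Amber vial with white cap, 20 mm diameter, 50 mm tall, loose, standing 20 mm deep in a well of the tray, its top 56 mm above the tray's underside. Origin at the centre of its underside, z up. Its place in the tray: x = 54, y = 27 mm, z = 6 mm.
- lever (a joint): Angle of the lever and retaining bar about the cross shaft, rad: 0 = fully raised (lever 45 degrees above level, leaning to the robot), 0.95 = fully down at its stop (lever 9 degrees below level). Starts near 0. It stays where it is left; pressing the tip down takes about 2 N.
- lever_tip (a point): Centre of the black grip at the lever's tip, a 14 mm thick, 22 mm long round bar along the sampler's y, 80 mm from the shaft axis, on the left (+y) outer side of the head. It moves with the lever.
- lever_pivot (a point): Point on the cross shaft's axis level with the lever's tip along y: sampler x = 55, y = 99, z = 97 mm. Same axes as the sampler. The tip swings about it, 80 mm away, in the sampler's x-z plane, from 57 mm nearer the robot and 57 mm above it (raised) to 79 mm nearer and 12 mm below (down).
- tube: Bystander: clear capped tube, 36 mm across the cap, 112 mm tall, standing loose on the bench. Origin under its centre.
- dish: Bystander: shallow glass dish, 70 mm across, 16 mm high, loose on the bench. Origin under its centre.
- jar: Bystander: white jar with cap, 52 mm diameter, 75 mm tall, loose on the bench. Origin under its centre.
Mind the look-alikes: they are no part of the job. What is shaped like the vial2 but blue is not meant. What is shaped like the tray but brown is not meant.

How it is judged (in metres and radians):
On the way, in this order (a step that is already met when the one before it is completed fails the run):
1. the tray is fully home in the bay (x of tray in the frame of bay_home between -0.006 and 0.006 m and y of tray in the frame of bay_home between -0.005 and 0.005 m and z of tray in the frame of bay_home below 0.005 m and angle between the x axis of tray and the x axis of bay_home, either way round below 0.05 rad), for 0.2 s.
2. the lever is all the way down (value of joint lever above 0.82 rad), for 0.2 s.
At the end, for the whole second after the job is handed in: Tray at rest and fully home: within 6 mm of bay_home along the bay, 5 mm across, under 5 mm up, square within 0.05 rad; all four vials stand in the tray (tilt under 0.2 rad, underside under 12 mm above the tray's); lever down past 0.82 rad (all of step 1 and angle between each of vial1, vial2, vial3, vial4's own z axis and vertical below 0.2 rad and z of each of vial1, vial2, vial3, vial4 in the frame of tray below 0.012 m and value of joint lever above 0.82 rad and linear speed of tray below 0.01 m/s); the robot touches nothing.
It fails at once if a vial is tipped over (more than 0.45 rad) (angle between any of vial1, vial2, vial3, vial4's own z axis and vertical above 0.45 rad).
It fails at once if the tube, dish or jar is shoved more than 30 mm or tipped more than 0.5 rad (distance of any of tube, dish, jar from where it was at the start of the episode above 0.03 m or angle between any of tube, dish, jar's own z axis and vertical above 0.5 rad).
It also fails if it takes over 48 s, if anything falls off the work surface, if the arm or the gripper's body presses on something with over 40 N, if the wrist force passes 120 N, or if a joint passes its speed limit or range.

### The arm

A 6-joint arm with a two-finger parallel gripper is mounted at the origin on the work surface. World frame = base frame: x ahead of the robot, y to its left, z up, the work surface at z = 0. Lengths are in m, angles in degrees, forces in N, time in s.
With the tool pointing down it reaches from about 0.325 to 0.75 m from the base axis. Payload 7.6 kg.
Tool frame: the origin (TCP) lies at the very end of the fingers, on their centre line; the grasp point (between the pads) lies 19 mm behind it; z points along the fingers, y is the line along which they close (so a half turn about z gives the same grasp; the last joint's range is limited). The gripper opens to 85 mm and grips with 20 to 120 N. Pads are 22 mm wide; open, the fingers measure 114 mm over their backs; the gripper's body (76 mm by 85 mm) begins 54 mm behind the grasp point. The pads swing forward as they close: fully open they stand 13 mm farther back than shut.
Start: joints at [-4.028, 2.991, 80.254, -0, 96.75, -4.028], TCP at [0.525, 0, 0.231] pointing down, gripper open.
Joint ranges: [-166.34, 166.34], [-52.06, 124.39], [6.96, 135.62], [-60.46, 240.46], [14.63, 156.25], [-167.68, 167.68]. Speed limits (degrees/s): [147.25, 147.25, 172.46, 180, 180, 180].

### API

Orientations are given as [roll, pitch, yaw] about the fixed x, y, z axes, in that order (R = Rz(yaw) Ry(pitch) Rx(roll)).
In Python, from bench import sense, read_camera, camera_model, hand_in gives the robot as it stands. The module is installed in compiled form; this text tells all that it offers.
- The arm moves only by the shell command python3 -m handwheel 'ROWS' [FORCE]. ROWS is JSON, a list of rows, each a list of 7 numbers: the finger opening in m, from 0 to 0.0854, then the shift along the world's x, y, z in m, then the turn, a rotation vector about the world's x, y, z in degrees. In form: [[fingers, dx, dy, dz, ax, ay, az], ...]. A call has exactly 10 rows; each row is the pose to reach, as a shift and turn from the pose commanded when the call began; what a row does not reach only later rows make up. A row lasts 1/12 s, in which the tool goes at most 41.7 mm and 7.16 degrees, less where a joint would pass 70% of its speed; a pose out of reach is approached as far as the arm can. A call with a gripper value outside its range is refused whole. The fingers move at their own pace and stop on an object; FORCE is the grip in N (left out, the last holds). Time passes only in rows, so rows that repeat a pose let the fingers close, or fill a call up. It gives the time, the measured TCP pose, the force, the opening and the grip force at its end, in the units of the state.
- sense(): the state, without advancing time (a new reading comes with each control period).
- read_camera(name): name is "scene" or "side" or "wrist"; returns (picture, depth): 384x512x3 uint8, red, green, blue; 384x512 float32, m along the optical axis (not along the pixel's ray), 0 where there is no reading.
- camera_model(name): a dict with "K" (3x3 intrinsics, pixels), "world_from_camera" (4x4, takes a point from camera to world coordinates); the wrist camera has in their place "mount" (4x4, takes a point from camera to tool coordinates, whose origin is the TCP and whose axes are the flange's). Camera axes: x right, y down, z forward; pixel columns grow to the right and rows downward; lengths in m; the calibration is good to about 2 mm. A picture is of the moment at which its call begins: read the wrist's pose just before it. camera_model takes no time and is no camera call.
- hand_in(): hands the job in; it is judged then, once.
The state is a dict: "time_s": time; "q": joint angles; "joint_velocities": joint speeds; "joint_torque": joint torques, N m; "position": TCP position; "eef_rot": TCP orientation; "ft_force": force on the tool from outside, world axes, zero at the start; "moment": the same for the moment, N m; "gripper_width": finger opening in m; "gripper_force": force on a finger pad.
Only numpy, scipy, OpenCV 4.12 (cv2) and the standard library are available. Lean on these libraries where they do the work, as an engineer would, in place of code of your own. Each camera call takes 0.05 s, during which the arm holds its last target. There are 200 camera calls.

## Working session

There is one attempt and no reset: what is moved stays moved. The work goes in short steps, Python scripts to look and compute and a shell command to move; the robot and the scene stay as the last step left them, time stands still between calls to the robot, and variables do not carry over. Pictures are saved under pics/ and viewed, at most 10 in all, crops included, and the job is handed in when it is done.

```bash
mkdir -p pics
python3 - <<'E'
from bench import *
import cv2,numpy as np
for n in ("scene","side"):
    p,d=read_camera(n); m=camera_model(n); np.savez(n+".npz",p=p,d=d,K=m["K"],T=m["world_from_camera"])
    cv2.imwrite(f"pics/{n}.png",p[...,::-1]); print(n,np.round(m["world_from_camera"],3).tolist())
print(sense()["time_s"])
E
```

```text
scene [[-0.883, 0.352, -0.311, 0.849], [0.469, 0.669, -0.576, 0.564], [0.005, -0.655, -0.756, 0.88], [0.0, 0.0, 0.0, 1.0]]
side [[0.817, -0.354, 0.454, 0.22], [-0.576, -0.531, 0.622, -0.451], [0.021, -0.77, -0.638, 0.592], [0.0, 0.0, 0.0, 1.0]]
0.1
```

View pics/scene.png

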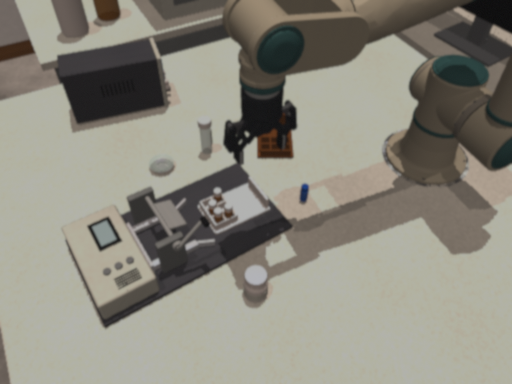

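View pics/side.png

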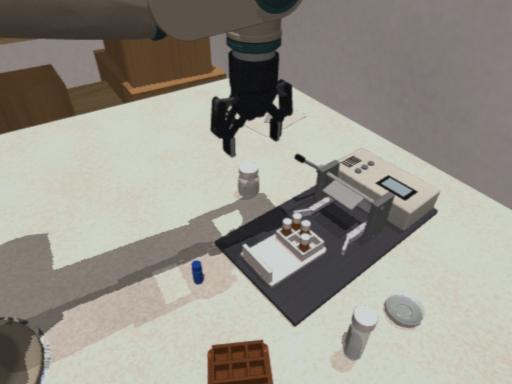

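In the scene image the white tray with amber vials is at (230,208), the brown look-alike at (275,143) and the blue vial at (304,192). The lever is at about (205,222), the jar at (256,283), the tube at (205,133) and the dish at (162,166). Next I'll build a top-down map that merges both depth views.

```bash
cat > h.py <<'E'
import numpy as np,cv2
def cloud(n):
    z=np.load(n+".npz"); d=z["d"]; v,u=np.indices(d.shape); k=z["K"]
    P=np.stack([(u-k[0,2])/k[0,0]*d,(v-k[1,2])/k[1,1]*d,d],-1)@z["T"][:3,:3].T+z["T"][:3,3]
    ok=d>0
    return P[ok],z["p"][ok].astype(int)
E
python3 - <<'E'
from h import *
for n in("scene","side"):
    P,C=cloud(n)
    b=(P[:,2]>-.03)&(P[:,2]<.2)&(P[:,0]>.2)&(P[:,0]<1)&(abs(P[:,1])<.5)
    P,C=P[b],C[b]
    dark=(C.max(1)<75)&(abs(P[:,2]-.012)<.008)
    Q=P[dark]; print(n,len(Q),"bench z",np.median(P[(C.min(1)>150)&(abs(P[:,2])<.02)][:,2]))
    # largest connected blob on 4mm grid
    g=np.zeros((200,250),np.uint8); i=((Q[:,0]-.2)/.004).astype(int); j=((Q[:,1]+.5)/.004).astype(int); g[i,j]=1
    g=cv2.morphologyEx(g,cv2.MORPH_CLOSE,np.ones((3,3)))
    c,l,s,_=cv2.connectedComponentsWithStats(g); k=1+s[1:,4].argmax(); Q=Q[l[i,j]==k]
    r=cv2.minAreaRect(Q[:,:2].astype(np.float32)*1000); print(r, "z",np.median(Q[:,2]))
    H=P[(abs(P[:,2]-.07)<.006)&(C.min(1)>110)]; 
    i=((H[:,0]-.2)/.004).astype(int); j=((H[:,1]+.5)/.004).astype(int); g[:]=0; g[i,j]=1; g=cv2.morphologyEx(g,cv2.MORPH_CLOSE,np.ones((3,3)))
    c,l,s,_=cv2.connectedComponentsWithStats(g); k=1+s[1:,4].argmax(); H=H[l[i,j]==k]
    print("house",cv2.minAreaRect(H[:,:2].astype(np.float32)*1000),np.median(H[:,2]))
    # top-down map, rows: x down, cols y ; 1.0 mm
    im=np.full((560,600,3),255,np.uint8); o=P[:,2].argsort()
    u=((.30-P[o,1])*1000).astype(int); v=((.9-P[o,0])*1000).astype(int); q=(u>0)&(u<598)&(v>0)&(v<558)
    for a in(0,1):
        for e in(0,1): im[v[q]+a,u[q]+e]=C[o][q][:,::-1]
    cv2.imwrite(f"pics/top_{n}.png",im)
E
```

```text
scene 6971 bench z 2.8058711302181294e-06
((697.04541015625, -60.53199768066406), (467.7010498046875, 249.96786499023438), 4.534550666809082) z 0.011898213023998183
house ((864.6503295898438, -49.71185302734375), (124.64356994628906, 230.60118103027344), 4.881192207336426) 0.07005404614899363
side 9695 bench z -5.9714986266667935e-05
((694.898681640625, -65.18807983398438), (465.708251953125, 250.62864685058594), 4.696556568145752) z 0.011888783288139304
house ((864.094970703125, -51.34735107421875), (125.99034881591797, 230.59201049804688), 4.512739658355713) 0.06993587083211239
```

```bash
cat >> h.py <<'E'
O=np.array([.682,-.0645]); Y=np.radians(4.65)
R2=np.array([[np.cos(Y),-np.sin(Y)],[np.sin(Y),np.cos(Y)]])
def samp(P):
    S=P.copy(); S[:,:2]=(P[:,:2]-O)@R2; return S*1000
E
python3 - <<'E'
from h import *
W=[]
for n in("scene","side"):
    P,C=cloud(n); S=samp(P); rot=S
    b=(S[:,0]>-230)&(S[:,0]<20)&(abs(S[:,1])<100)&(S[:,2]>14)
    A,c=S[b],C[b]; white=c.min(1)>90
    for nm,lo,hi in(("base",15,22),("block",34,41),("wall",46,52),("caps",63,72)):
        q=A[white&(A[:,2]>lo)&(A[:,2]<hi)&(A[:,0]<-10)]
        if len(q)>5: print(n,nm,len(q),cv2.minAreaRect(q[:,:2].astype(np.float32)),q[:,2].mean().round(1))
    f=(S[:,0]>-50)&(S[:,0]<40)&(S[:,1]>85)&(S[:,1]<115)&(S[:,2]>100); 
    d=f&(C.max(1)<80); print(n,"grip",d.sum(),np.median(S[d],0), S[d].min(0),S[d].max(0))
    b=(P[:,2]>.01)&(P[:,2]<.15)&(P[:,0]>.3)&(P[:,0]<.95)&(abs(P[:,1])<.45)&((abs(S[:,1])>130)|(S[:,0]<-225))
    Q=P[b]; g=np.zeros((200,250),np.uint8); i=((Q[:,0]-.2)/.004).astype(int); j=((Q[:,1]+.5)/.004).astype(int); g[i,j]=1
    c_,l,s,_=cv2.connectedComponentsWithStats(cv2.dilate(g,np.ones((3,3))))
    for k in range(1,c_):
        q=Q[l[i,j]==k]
        if len(q)>15: print("  obj",len(q),q.min(0).round(3),q.max(0).round(3))
im=np.vstack([cv2.imread(f"pics/top_{n}.png")[50:500] for n in("scene","side")])
im=np.hstack([cv2.imread(f"pics/top_{n}.png")[100:560,200:600] for n in("scene","side")]); cv2.imwrite("pics/top.png",im)
E
```

```text
scene base 1109 ((-118.9825668334961, 6.3738555908203125), (166.38241577148438, 106.52973175048828), 1.005884051322937) 18.0
scene block 246 ((-84.90010070800781, 4.555217742919922), (84.7724380493164, 61.09641647338867), 87.58157348632812) 37.6
scene wall 100 ((-134.92495727539062, 5.452449798583984), (86.85498809814453, 132.64207458496094), 87.79291534423828) 48.9
scene caps 186 ((-85.50482177734375, 4.501453399658203), (72.530029296875, 45.19172286987305), 86.81342315673828) 67.6
scene grip 88 [ -3.35681604 100.57456045 152.22130071] [-11.8168314   87.93580662 110.25747742] [ 38.51854909 111.22387198 156.70523431]
  obj 409 [ 0.306 -0.255  0.01 ] [ 0.407 -0.163  0.032]
  obj 119 [ 0.372 -0.03   0.01 ] [ 0.393 -0.012  0.053]
  obj 412 [ 0.507 -0.312  0.01 ] [ 0.543 -0.276  0.115]
  obj 765 [0.59  0.129 0.01 ] [0.641 0.179 0.079]
  obj 192 [ 0.625 -0.331  0.01 ] [ 0.691 -0.259  0.02 ]
side base 1564 ((-107.7081298828125, -4.58343505859375), (140.4506378173828, 189.0277557373047), 88.3348617553711) 18.0
side block 400 ((-128.52085876464844, 3.3880653381347656), (83.44989776611328, 147.37564086914062), 88.53655242919922) 37.2
side wall 178 ((-134.44247436523438, 3.943988800048828), (86.63477325439453, 134.52117919921875), 87.52111053466797) 48.5
side caps 239 ((-86.18397521972656, 2.4990463256835938), (71.67237091064453, 45.479454040527344), 87.98580169677734) 67.2
side grip 51 [ -9.34051725  92.76439231 152.00078167] [-14.09312214  85.86474511 142.91186495] [ -0.19621569 104.51309446 155.3720005 ]
  obj 1437 [ 0.307 -0.258  0.01 ] [ 0.406 -0.167  0.029]
  obj 202 [ 0.372 -0.034  0.01 ] [ 0.392 -0.015  0.053]
  obj 1138 [ 0.506 -0.315  0.01 ] [ 0.542 -0.28   0.115]
  obj 613 [0.586 0.123 0.011] [0.637 0.172 0.077]
  obj 520 [ 0.623 -0.33   0.01 ] [ 0.691 -0.262  0.019]
```

View pics/top.png

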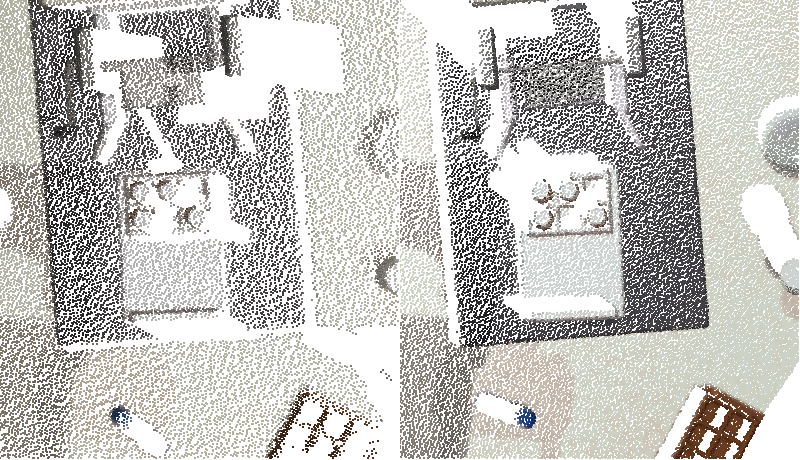

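The map shows the white tray with four vials, wall towards the robot, nearly in line with the bay (about 2.4° askew and 5 mm left). The brown tray and blue vial are clearly separate. I'll push low on the front wall with the fingers spread and leaning back, so both fingers bear on it.

```bash
cat >> h.py <<'E'
def plan(sx,sy,z,tilt,yaw=4.65):
    from bench import sense
    from scipy.spatial.transform import Rotation as Ro
    s=sense(); R0=Ro.from_euler("xyz",s["eef_rot"],degrees=True); p=np.array(s["position"])
    base=Ro.from_euler("xyz",[180,0,0],degrees=True)
    t=Ro.from_euler("ZY",[yaw,tilt],degrees=True)*base
    w=np.r_[O+R2@np.array([sx,sy])/1000,z]
    print("t",round(s["time_s"],2),"shift",(w-p).round(4),"turn",(t*R0.inv()).as_rotvec(degrees=True).round(2),"tgt",w.round(4))
def where():
    from bench import sense
    s=sense(); p=np.array(s["position"]); print("samp",samp(p[None])[0].round(1),"rot",np.round(s["eef_rot"],2),"F",np.round(s["ft_force"],1),s["gripper_width"],"t",round(s["time_s"],2))
E
python3 -c "
from h import *
where(); plan(-240,7,.023,-10); plan(-240,7,.12,-10); print(R2*1000)"
```

```text
samp [-151.5   77.1  230.5] rot [-1.7992e+02 -1.0000e-02  9.0000e+01] F [ 0.   0.9 -0.2] 0.08557580182188415 t 0.1
t 0.1 shift [-0.0825 -0.077  -0.2075] turn [  8.01  -7.51 -85.12] tgt [ 0.4422 -0.077   0.023 ]
t 0.1 shift [-0.0825 -0.077  -0.1105] turn [  8.01  -7.51 -85.12] tgt [ 0.4422 -0.077   0.12  ]
[[996.70851216 -81.06874735]
 [ 81.06874735 996.70851216]]
```

```bash
python3 -m handwheel '[[0.06,-0.01,-0.01,-0.01,0,0,-7],[0.06,-0.02,-0.02,-0.02,0,0,-14],[0.06,-0.03,-0.03,-0.03,0,0,-21],[0.06,-0.04,-0.04,-0.04,0,0,-28],[0.06,-0.05,-0.05,-0.05,0,0,-35],[0.06,-0.06,-0.06,-0.06,0,0,-42],[0.06,-0.07,-0.065,-0.07,0,0,-49],[0.06,-0.08,-0.07,-0.08,0,0,-56],[0.06,-0.082,-0.075,-0.09,0,0,-63],[0.06,-0.082,-0.077,-0.1,0,0,-70]]'
python3 -c "
from h import *
where(); plan(-240,7,.023,-10)"
```

```text
time_s: 0.93
position: [0.4423, -0.0774, 0.1306]
eef_rot: [-180.0, 0.0, 19.6]
ft_force: [-0.5, -0.2, -0.1]
gripper_width: 0.0602
gripper_force: 0.0
samp [-240.     6.6  130.6] rot [-1.7999e+02  3.0000e-02  1.9620e+01] F [-0.5 -0.2 -0.1] 0.06022972823195179 t 0.93
t 0.93 shift [-0.      0.0004 -0.1076] turn [  2.11  -9.84 -14.93] tgt [ 0.4422 -0.077   0.023 ]
```

```bash
python3 -m handwheel '[[0.06,0,0,-0.01,0.7,-3.2,-4.9],[0.06,0,0,-0.02,1.4,-6.5,-9.8],[0.06,0,0,-0.03,2.1,-9.8,-14.9],[0.06,0,0,-0.05,2.1,-9.8,-14.9],[0.06,0,0,-0.07,2.1,-9.8,-14.9],[0.06,0,0,-0.09,2.1,-9.8,-14.9],[0.06,0,0,-0.1,2.1,-9.8,-14.9],[0.06,0,0,-0.105,2.1,-9.8,-14.9],[0.06,0,0,-0.107,2.1,-9.8,-14.9],[0.06,0,0,-0.107,2.1,-9.8,-14.9]]'
python3 - <<'E'
from h import *
from bench import *
where(); plan(-150,3,.023,-10)
p,d=read_camera("side"); cv2.imwrite("pics/s2.png",cv2.resize(p[200:330,150:400,::-1],None,fx=3,fy=3))
E
```

```text
time_s: 1.77
position: [0.4433, -0.077, 0.0246]
eef_rot: [179.9, -10.0, 5.1]
ft_force: [-0.3, 0.5, 1.5]
gripper_width: 0.06
gripper_force: 0.0
samp [-238.9    6.9   24.6] rot [179.91 -10.01   5.07] F [-0.3  0.5  1.5] 0.059950280745639434 t 1.77
t 1.77 shift [ 0.089   0.0034 -0.0016] turn [ 0.08  0.01 -0.41] tgt [ 0.5323 -0.0737  0.023 ]
```

View pics/s2.png

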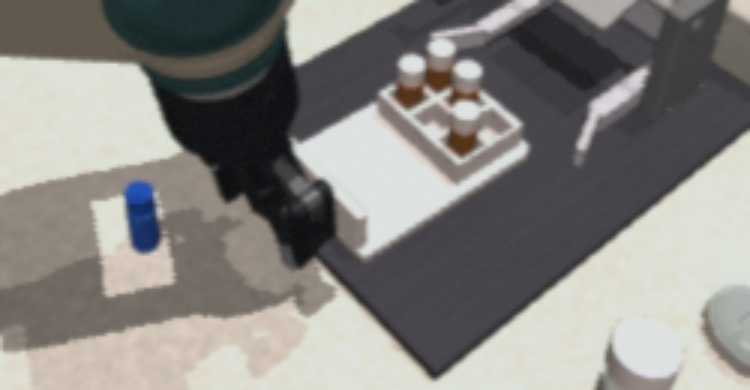

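The crop confirms the white tray with four amber vials in front of the fingers, and the blue vial standing apart at (143,215). The fingers are just short of the front wall, so I'll push.

```bash
python3 -m handwheel '[[0.06,0.006,0,0,0,0,0],[0.06,0.012,0,0,0,0,0],[0.06,0.017,0,0,0,0,0],[0.06,0.022,0,0,0,0,0],[0.06,0.028,0,0,0,0,0],[0.06,0.035,0.001,0,0,0,0],[0.06,0.043,0.001,0,0,0,0],[0.06,0.051,0.001,0,0,0,0],[0.06,0.059,0.001,0,0,0,0],[0.06,0.067,0.001,0,0,0,0]]'
cat > tr.py <<'E'
from h import *
from bench import *
where()
for n in("scene","side"):
    p,d=read_camera(n); m=camera_model(n); np.savez(n+".npz",p=p,d=d,K=m["K"],T=m["world_from_camera"])
    P,C=cloud(n); S=samp(P); b=(S[:,0]>-160)&(S[:,0]<115)&(abs(S[:,1])<62)
    for nm,lo,hi in(("block",35,40),("caps",64,71)):
        q=S[b&(S[:,2]>lo)&(S[:,2]<hi)&(C.min(1)>90)]
        # keep the largest cluster
        if len(q)>5: print(n,nm,len(q),[np.round(v,1).tolist() for v in cv2.minAreaRect(q[:,:2].astype(np.float32))[:2]],cv2.minAreaRect(q[:,:2].astype(np.float32))[2].__round__(1))
    cv2.imwrite(f"pics/now_{n}.png",cv2.resize(p[(180 if n=="scene" else 150):][:130,(90 if n=="scene" else 200):][:,:230,::-1],None,fx=3,fy=3))
E
python3 tr.py
```

```text
time_s: 2.65
position: [0.5107, -0.0758, 0.0241]
eef_rot: [179.9, -10.0, 5.1]
ft_force: [-3.4, -0.7, 0.3]
gripper_width: 0.06
gripper_force: 1.6
samp [-171.7    2.6   24.1] rot [179.93  -9.96   5.08] F [-3.4 -0.7  0.3] 0.06001812679605419 t 2.65
scene block 216 [[18.1, 0.9], [95.7, 191.5]] 89.4
scene caps 142 [[-46.3, 7.1], [72.8, 43.8]] 88.6
side block 313 [[-24.4, 5.0], [272.4, 84.5]] 0.9
side caps 205 [[-43.8, 5.0], [72.7, 46.1]] 89.8
```

```bash
python3 -m handwheel '[[0.06,0.005,0,0,0,0,0],[0.06,0.01,0,0,0,0,0],[0.06,0.015,0,0,0,0,0],[0.06,0.02,0,0,0,0,0],[0.06,0.025,0,0,0,0,0],[0.06,0.03,0.001,0,0,0,0],[0.06,0.035,0.001,0,0,0,0],[0.06,0.04,0.002,0,0,0,0],[0.06,0.045,0.002,0,0,0,0],[0.06,0.05,0.003,0,0,0,0]]'
python3 tr.py
```

```text
time_s: 3.58
position: [0.5605, -0.073, 0.0242]
eef_rot: [179.9, -10.0, 5.1]
ft_force: [-2.4, -0.6, -1.0]
gripper_width: 0.0601
gripper_force: 1.2
samp [-121.8    1.4   24.2] rot [179.92  -9.99   5.07] F [-2.4 -0.6 -1. ] 0.06011469060183493 t 3.58
scene block 106 [[9.4, 0.6], [92.2, 216.4]] 82.9
scene caps 108 [[-8.2, 5.7], [74.1, 33.7]] 71.5
side block 289 [[1.3, 1.0], [84.1, 222.8]] 89.3
side caps 197 [[5.4, 0.6], [72.2, 46.9]] 89.2
```

View pics/now_side.png

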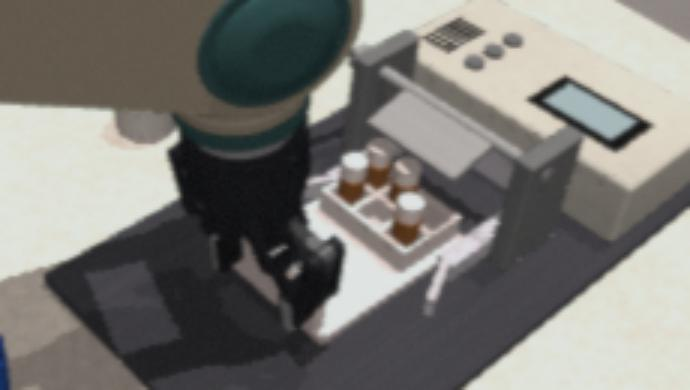

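The tray is square and entering the rails with all four vials standing at about (353,175), (378,160), (404,180) and (408,215).

```bash
python3 -m handwheel '[[0.06,0.005,0,0,0,0,0],[0.06,0.011,0.001,0,0,0,0],[0.06,0.017,0.001,0,0,0,0],[0.06,0.023,0.002,0,0,0,0],[0.06,0.029,0.002,0,0,0,0],[0.06,0.035,0.003,0,0,0,0],[0.06,0.041,0.003,0,0,0,0],[0.06,0.047,0.004,0,0,0,0],[0.06,0.052,0.004,0,0,0,0],[0.06,0.056,0.004,0,0,0,0]]'
python3 -m handwheel '[[0.06,0.002,0,0,0,0,0],[0.06,0.004,0,0,0,0,0],[0.06,0.006,0,0,0,0,0],[0.06,0.008,0.001,0,0,0,0],[0.06,0.009,0.001,0,0,0,0],[0.06,0.01,0.001,0,0,0,0],[0.06,0.011,0.001,0,0,0,0],[0.06,0.012,0.001,0,0,0,0],[0.06,0.012,0.001,0,0,0,0],[0.06,0.012,0.001,0,0,0,0]]'
python3 tr.py
```

```text
time_s: 4.52
position: [0.6166, -0.0687, 0.0242]
eef_rot: [179.9, -10.0, 5.1]
ft_force: [-3.5, -1.3, 2.1]
gripper_width: 0.06
gripper_force: 1.9
time_s: 5.35
position: [0.6282, -0.068, 0.0243]
eef_rot: [179.9, -10.0, 5.1]
ft_force: [-2.1, -0.4, -0.3]
gripper_width: 0.06
gripper_force: 0.8
samp [-53.9   0.9  24.3] rot [179.92 -10.02   5.07] F [-2.1 -0.4 -0.3] 0.060009194567346685 t 5.35
scene block 167 [[81.8, -6.2], [108.7, 64.4]] 88.2
scene caps 156 [[75.0, 2.2], [39.4, 70.2]] 0.8
side block 208 [[33.9, 0.7], [157.6, 84.6]] 0.7
side caps 22 [[56.9, -31.9], [14.5, 8.0]] 2.7
```

Contact with the stop should come about 3 mm further on, so I'll creep 1 mm per few rows.

```bash
python3 -m handwheel '[[0.06,0.0005,0,0,0,0,0],[0.06,0.001,0,0,0,0,0],[0.06,0.0015,0,0,0,0,0],[0.06,0.002,0,0,0,0,0],[0.06,0.0025,0,0,0,0,0],[0.06,0.003,0,0,0,0,0],[0.06,0.003,0,0,0,0,0],[0.06,0.003,0,0,0,0,0],[0.06,0.003,0,0,0,0,0],[0.06,0.003,0,0,0,0,0]]'
```

```text
time_s: 6.28
position: [0.6311, -0.068, 0.0243]
eef_rot: [179.9, -10.0, 5.1]
ft_force: [-1.6, -1.5, -0.0]
gripper_width: 0.06
gripper_force: 0.9
```

```bash
python3 -m handwheel '[[0.06,0.0005,0,0,0,0,0],[0.06,0.001,0,0,0,0,0],[0.06,0.0015,0,0,0,0,0],[0.06,0.002,0,0,0,0,0],[0.06,0.0025,0,0,0,0,0],[0.06,0.0025,0,0,0,0,0],[0.06,0.0025,0,0,0,0,0],[0.06,0.0025,0,0,0,0,0],[0.06,0.0025,0,0,0,0,0],[0.06,0.0025,0,0,0,0,0]]'
```

```text
time_s: 7.12
position: [0.6331, -0.068, 0.0243]
eef_rot: [179.9, -9.9, 5.1]
ft_force: [-4.9, -0.2, 1.9]
gripper_width: 0.0597
gripper_force: 2.9
```

```bash
python3 -m handwheel '[[0.06,0.0005,0,0,0,0,0],[0.06,0.001,0,0,0,0,0],[0.06,0.0015,0,0,0,0,0],[0.06,0.0015,0,0,0,0,0],[0.06,0.0015,0,0,0,0,0],[0.06,0.0015,0,0,0,0,0],[0.06,0.0015,0,0,0,0,0],[0.06,0.0015,0,0,0,0,0],[0.06,0.0015,0,0,0,0,0],[0.06,0.0015,0,0,0,0,0]]'; python3 tr.py
```

```text
time_s: 7.95
position: [0.6333, -0.0679, 0.0242]
eef_rot: [180.0, -9.7, 5.1]
ft_force: [-14.9, 0.4, 7.5]
gripper_width: 0.06
gripper_force: 7.4
samp [-48.8   0.5  24.2] rot [179.96  -9.73   5.08] F [-14.9   0.4   7.5] 0.059955658159507076 t 7.95
scene block 177 [[64.0, -24.0], [167.4, 94.7]] 30.5
scene caps 189 [[77.3, 2.8], [43.9, 73.4]] 0.2
side block 195 [[35.7, 0.2], [151.0, 84.8]] 1.3
side caps 26 [[81.2, -5.5], [74.4, 18.9]] 54.6
```

View pics/now_scene.png

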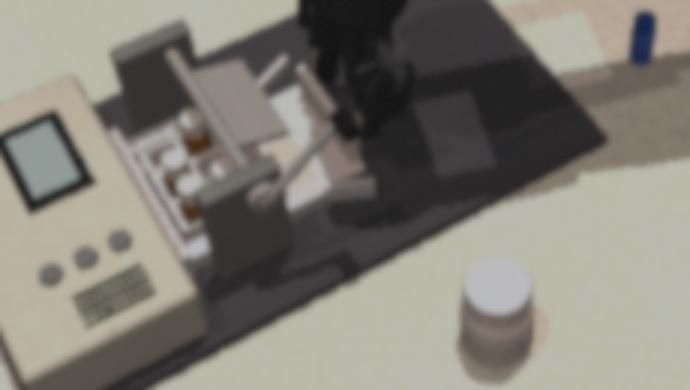

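15 N with no further movement means the tray is home (TCP at sampler x −49, as expected), and the caps are at standing height. I'll back off, rise and close the fingers for the lever.

```bash
python3 -m handwheel '[[0.06,-0.003,0,0,0,0,0],[0.06,-0.01,-0.001,0,0,0,0],[0.06,-0.03,-0.002,0,0,0,0],[0.06,-0.06,-0.005,0,0,0,0],[0.05,-0.08,-0.006,0.01,0,0,0],[0.03,-0.08,-0.006,0.04,0,0,0],[0,-0.08,-0.006,0.08,0,0,0],[0,-0.08,-0.006,0.12,0,0,0],[0,-0.08,-0.006,0.16,0,0,0],[0,-0.08,-0.006,0.18,0,0,0]]'; python3 -c "
from h import *
where(); plan(-6,100,.2,0)"
python3 tr.py | tail -4
python3 - <<'E'
from h import *
for n in("scene","side"):
    P,C=cloud(n);S=samp(P);b=(S[:,2]>64)&(S[:,2]<72)&(C.min(1)>90)&(S[:,0]>40)&(S[:,0]<105)&(abs(S[:,1])<45)
    print(n,S[b].min(0).round(),S[b].max(0).round())
    d=(C.max(1)<80)&(S[:,0]>-50)&(S[:,0]<20)&(S[:,1]>80)&(S[:,1]<118)&(S[:,2]>125)&(S[:,2]<165); print("grip",d.sum(),S[d].mean(0) if d.any() else"")
E
```

```text
time_s: 8.88
position: [0.5566, -0.0743, 0.2111]
eef_rot: [179.8, -10.5, 5.1]
ft_force: [0.5, 0.7, 0.4]
gripper_width: -0.0002
gripper_force: 0.0
samp [-125.8    0.4  211.1] rot [179.76 -10.54   5.1 ] F [0.5 0.7 0.4] -0.0002132800405463 t 8.88
t 8.88 shift [ 0.1113  0.1089 -0.0111] turn [-0.66 10.52 -0.43] tgt [0.6679 0.0347 0.2   ]
scene block 167 [[40.9, 1.9], [120.3, 145.7]] 89.4
scene caps 182 [[77.3, 2.3], [43.8, 72.7]] 0.4
side block 225 [[35.2, 0.5], [152.0, 84.1]] 1.1
side caps 24 [[82.0, -5.5], [75.8, 19.3]] 54.5
scene [ 55. -34.  64.] [99. 39. 72.]
grip 75 [ -4.88399902 102.1668294  151.71750635]
side [ 53. -36.  66.] [98. 31. 70.]
grip 2 [  8.55551125  88.35844008 137.60937247]
```

View pics/now_side.png

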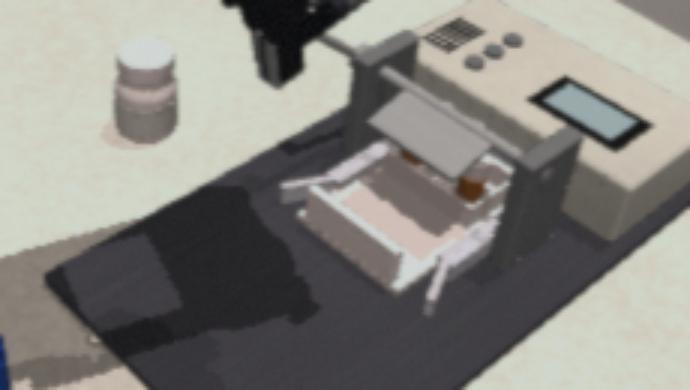

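The tray sits in the bay, square, with caps and vials under the raised bar (at (470,188) and (410,158)). The gripper is clear, so I'll move over the lever grip.

```bash
python3 -m handwheel '[[0,0.01,0.015,0.01,-0.1,2,0],[0,0.025,0.03,0.01,-0.2,4,-0.1],[0,0.04,0.045,0.01,-0.3,6,-0.2],[0,0.055,0.06,0.01,-0.5,8,-0.3],[0,0.07,0.075,0.01,-0.6,10,-0.4],[0,0.085,0.09,0.005,-0.6,10.5,-0.4],[0,0.1,0.105,0,-0.6,10.5,-0.4],[0,0.108,0.109,-0.005,-0.6,10.5,-0.4],[0,0.111,0.109,-0.011,-0.6,10.5,-0.4],[0,0.111,0.109,-0.011,-0.6,10.5,-0.4]]'
python3 - <<'E'
from h import *
where()
for a in np.linspace(0,.95,7): 
    t=np.radians(45)-a; print(round(a,2), (55-80*np.cos(t)).round(1),(97+80*np.sin(t)+7).round(1))
plan(-4,100,.162,0); plan(-22,100,.1,0)
E
```

```text
time_s: 9.82
position: [0.6656, 0.035, 0.1902]
eef_rot: [-179.8, 0.7, 4.7]
ft_force: [-1.1, 0.2, -1.2]
gripper_width: 0.0001
gripper_force: 0.0
samp [ -8.3 100.5 190.2] rot [-179.78    0.73    4.67] F [-1.1  0.2 -1.2] 0.00011858007331599379 t 9.82
0.0 -1.6 160.6
0.16 -9.8 150.9
0.32 -16.4 140.1
0.48 -21.2 128.4
0.63 -24.1 116.1
0.79 -25.0 103.5
0.95 -23.9 90.9
t 9.82 shift [ 0.0043 -0.0002 -0.0282] turn [-0.16 -0.75 -0.02] tgt [0.6699 0.0348 0.162 ]
t 9.82 shift [-0.0136 -0.0016 -0.0902] turn [-0.16 -0.75 -0.02] tgt [0.652  0.0334 0.1   ]
```

```bash
python3 -m handwheel '[[0,0.003,0,-0.015,0,0,0],[0,0.004,0,-0.025,0,0,0],[0,0.002,0,-0.032,0,0,0],[0,-0.002,0,-0.039,0,0,0],[0,-0.004,0,-0.045,0,0,0],[0,-0.007,0,-0.051,0,0,0],[0,-0.01,-0.001,-0.057,0,0,0],[0,-0.012,-0.001,-0.063,0,0,0],[0,-0.014,-0.001,-0.068,0,0,0],[0,-0.015,-0.001,-0.072,0,0,0]]'; python3 -m handwheel '[[0,0,0,-0.004,0,0,0],[0,0,0,-0.008,0,0,0],[0,0,0,-0.012,0,0,0],[0,0,0,-0.015,0,0,0],[0,0,0,-0.017,0,0,0],[0,0,0,-0.019,0,0,0],[0,0,0,-0.021,0,0,0],[0,0,0,-0.022,0,0,0],[0,0,0,-0.022,0,0,0],[0,0,0,-0.022,0,0,0]]'; python3 -c "
from h import *
where()"
```

```text
time_s: 10.65
position: [0.6507, 0.0339, 0.1206]
eef_rot: [-179.8, 0.5, 4.6]
ft_force: [-0.2, -1.2, 2.0]
gripper_width: 0.0001
gripper_force: 0.6
time_s: 11.48
position: [0.6511, 0.034, 0.0993]
eef_rot: [-179.8, 0.5, 4.6]
ft_force: [0.1, -0.1, 0.4]
gripper_width: 0.0003
gripper_force: 0.0
samp [-22.8 100.7  99.3] rot [-179.79    0.51    4.65] F [ 0.1 -0.1  0.4] 0.0002692520930570584 t 11.48
```

```bash
python3 -m handwheel '[[0,0,0,-0.001,0,0,0],[0,0,0,-0.002,0,0,0],[0,0,0,-0.003,0,0,0],[0,0,0,-0.004,0,0,0],[0,0,0,-0.005,0,0,0],[0,0,0,-0.006,0,0,0],[0,0,0,-0.007,0,0,0],[0,0,0,-0.0075,0,0,0],[0,0,0,-0.008,0,0,0],[0,0,0,-0.008,0,0,0]]'; python3 tr.py
```

```text
time_s: 12.32
position: [0.651, 0.034, 0.0912]
eef_rot: [-179.8, 0.5, 4.6]
ft_force: [1.7, -0.0, 0.2]
gripper_width: 0.0
gripper_force: 0.3
samp [-22.9 100.7  91.2] rot [-179.79    0.53    4.64] F [ 1.7 -0.   0.2] 4.127096310355935e-05 t 12.32
scene block 182 [[40.3, -3.5], [99.9, 145.8]] 89.1
scene caps 204 [[67.7, 2.8], [72.2, 62.1]] 89.5
side block 207 [[35.2, 0.2], [153.3, 84.4]] 0.4
side caps 128 [[64.5, -3.6], [78.4, 63.7]] 85.8
```

View pics/now_scene.png

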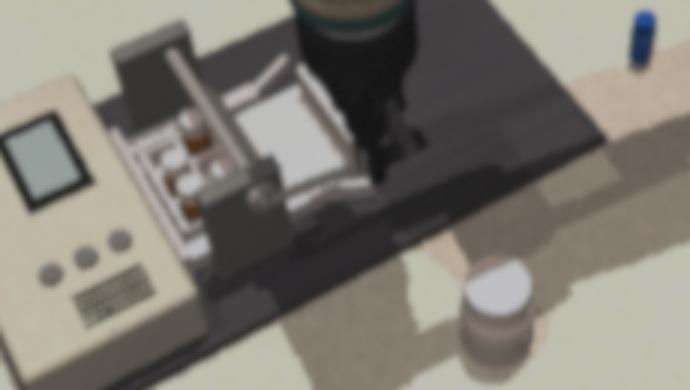

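The bar now hangs down and the lever lies about level (arm towards (350,183)). A small further press should confirm the stop.

```bash
python3 -m handwheel '[[0,0,0,-0.0005,0,0,0],[0,0,0,-0.001,0,0,0],[0,0,0,-0.0015,0,0,0],[0,0,0,-0.002,0,0,0],[0,0,0,-0.0025,0,0,0],[0,0,0,-0.0025,0,0,0],[0,0,0,-0.0025,0,0,0],[0,0,0,-0.0025,0,0,0],[0,0,0,-0.0025,0,0,0],[0,0,0,-0.0025,0,0,0]]'
```

```text
time_s: 13.25
position: [0.6511, 0.0341, 0.0905]
eef_rot: [-179.8, 0.5, 4.6]
ft_force: [-4.1, 0.8, 8.7]
gripper_width: 0.0002
gripper_force: 4.5
```

The stop is reached: 8.7 N with no movement at z = 90.5 mm, as calculated for 0.95 rad. I'll rise straight up and check.

```bash
python3 -m handwheel '[[0,0,0,0.005,0,0,0],[0,0,0,0.02,0,0,0],[0,0,0,0.04,0,0,0],[0,0,0,0.07,0,0,0],[0,-0.02,0,0.1,0,0,0],[0,-0.05,0,0.12,0,0,0],[0,-0.09,0,0.13,0,0,0],[0,-0.12,0,0.14,0,0,0],[0,-0.15,0,0.14,0,0,0],[0,-0.15,0,0.14,0,0,0]]'; python3 tr.py
python3 - <<'E'
from h import *
for n in("scene","side"):
    P,C=cloud(n);S=samp(P)
    d=(C.max(1)<90)&(S[:,0]>-45)&(S[:,0]<20)&(S[:,1]>86)&(S[:,1]<113)&(S[:,2]>60)&(S[:,2]<165); print(n,"grip",d.sum(),S[d].mean(0).round(1),S[d].max(0).round(1))
a=[cv2.imread(f"pics/now_{n}.png") for n in("scene","side")]
cv2.imwrite("pics/end.png",cv2.resize(np.vstack(a),(525,594)))
E
```

```text
time_s: 14.08
position: [0.4972, 0.0342, 0.2291]
eef_rot: [-179.8, 0.6, 4.7]
ft_force: [-0.4, -0.7, -0.3]
gripper_width: 0.0003
gripper_force: 0.0
samp [-176.2  113.4  229.1] rot [-179.79    0.57    4.67] F [-0.4 -0.7 -0.3] 0.0002503963186015426 t 14.08
scene block 173 [[40.2, 3.9], [85.1, 144.8]] 88.9
scene caps 191 [[67.7, 2.9], [61.5, 70.3]] 0.3
side block 192 [[35.3, 0.3], [153.0, 83.8]] 1.4
side caps 112 [[66.0, -2.6], [77.4, 61.7]] 89.4
scene grip 65 [-22.2 101.5  88. ] [-13.5 111.4  93.4]
side grip 45 [-25.4  94.2  88.1] [-17.8 107.1  92.1]
```

View pics/end.png

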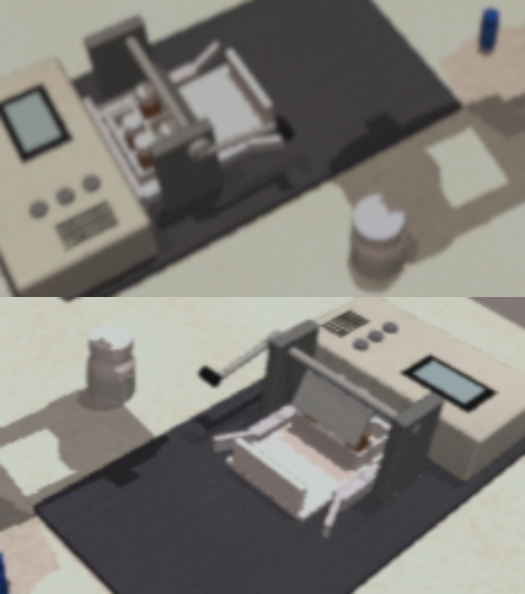

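The lever grip is at (284,128) in the upper view and (209,376) in the lower, top at z ≈ 92 mm, so it is fully down. The bar is lowered, the tray is home with its vials standing, and the arm is clear.

```bash
python3 -c "
from bench import hand_in; print(hand_in())"
```

```text
the job is handed in; nothing more can be done
None
```

The tray is fully home with all four vials standing, the lever is down against its stop, and the arm touched none of the tube, dish or jar; the job is handed in at about 14 s, with no verdict shown.

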